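Hang the oil ring in its groove on the pump shaft

TASK

Fit the bearing's oil ring: take the larger of the two brass rings out of the slanted drain rack, pass it over the free end of the pump shaft, let it down onto the shaft without dropping it, and leave it hanging loose in the groove turned in the shaft. The shaft is clamped somewhere within its end float, so feel for the groove. Leave the smaller ring in its slot.

Things in the scene. Friction and masses are not known exactly. Their poses are not given: they have to be found in the camera images.
- oil_ring_centre (a point): Centre of the larger brass oil ring, loose: outside 140 mm, bore 100 mm, 10 mm thick, 0.3 to 0.6 kg. z: the ring's axis; y: in its plane, at the start up the slope to the rim's highest point. Starts in either slot of the rack. Gripped across its thickness by no more than the top 12 mm of its rim, fingers stay clear of the shaft when it hangs.
- small_ring_centre (a point): Centre of the smaller brass ring, in the other slot: outside 110 mm, bore 80 mm, 10 mm thick; same axes. It stays there.
- drain_rack: Fixed rack: tray 140 x 200 x 16 mm, origin on the bench under its middle; two rails along y at x = +-46 mm, tops 44 mm above the bench, carry the rims. Slots at y = +40 and -40 mm, each between slanted pins (52 mm long, 12 mm apart): the rings lean 31 degrees from vertical, tops towards the rack's -y. A ring comes out along that slope.
- bearing_housing: Fixed blue bearing housing, cap and end cover off; origin on the bench below point mid_float, same axes. Oil trough below the shaft, open above and at the +y end (over a sill 35 mm high): 176 mm wide inside (x), walls up to 90 mm, floor 16 mm above the bench, y from -72 to +30 mm. The bearing block starts at y = -72 mm, 208 mm high. Nothing above the shaft.
- mid_float (a point): Middle of the shaft's end float, on its horizontal axis, 150 mm above the bench; z up, y along the shaft to its free end. Shaft 48 mm diameter. Groove 36 mm diameter, 17 mm wide, its middle anywhere from y = -12 to +12 mm (clamped there); free end 65 mm beyond it. The large ring's centre hangs 26 mm below the axis on the full diameter, 32 mm in the groove.

How it is judged:
On the way, in this order (a step that is already met when the one before it is completed fails the run):
1. the larger ring is lifted clear of the rack (z of oil_ring_centre in the frame of drain_rack above 0.145 m), for 0.2 s.
2. the larger ring is round the shaft, past its free end (x of oil_ring_centre in the frame of bearing_housing between -0.025 and 0.025 m and y of oil_ring_centre in the frame of bearing_housing between -0.05 and 0.045 m and z of oil_ring_centre in the frame of bearing_housing between 0.11 and 0.18 m), for 0.2 s.
At the end, for the whole second after the job is handed in: The larger ring hangs released and at rest (under 30 mm/s) in the shaft's groove: centre 114.5 to 120.8 mm above the bench, within 8 mm sideways of the shaft axis and 18 mm of mid float, square to the shaft within 0.2 rad; the smaller ring within 12 mm of its start (x of oil_ring_centre in the frame of bearing_housing between -0.008 and 0.008 m and y of oil_ring_centre in the frame of bearing_housing between -0.018 and 0.018 m and z of oil_ring_centre in the frame of bearing_housing between 0.1145 and 0.1208 m and angle between the z axis of oil_ring_centre and the y axis of bearing_housing, either way round below 0.2 rad and linear speed of oil_ring below 0.03 m/s and distance of small_ring_centre from where it was at the start of the episode below 0.012 m); the robot touches nothing.
It fails at once if the larger ring is let go of while round the shaft but more than 6 mm above where it would rest on it (x of oil_ring_centre in the frame of bearing_housing between -0.045 and 0.045 m and y of oil_ring_centre in the frame of bearing_housing between -0.05 and 0.065 m and z of oil_ring_centre in the frame of bearing_housing between 0.13 and 0.2 m and contact force between the fingers and oil_ring below 0.2 N).
It fails at once if the smaller ring is pulled out of its slot or knocked over (distance of small_ring_centre from where it was at the start of the episode above 0.03 m).
It also fails if it takes over 43 s, if anything falls off the work surface, if the arm or the gripper's body presses on something with over 40 N, if the wrist force passes 120 N, or if a joint passes its speed limit or range.

ROBOT

A 6-joint arm with a two-finger parallel gripper is mounted at the origin on a cart in front of the work surface, level with it; the furniture and walls round the work are solid. World frame = base frame: x ahead of the robot, y to its left, z up, the work surface at z = 0. Lengths are in m, angles in rad, forces in N, time in s.
With the tool pointing down it reaches from about 0.375 to 0.75 m from the base axis. Payload 9 kg.
Tool frame: the origin (TCP) lies at the centre of the arm's flange, where the gripper is bolted on; the fingertips stand 173 mm ahead of it and the grasp point (between the pads) lies 155 mm ahead of it; z points along the fingers, y is the line along which they close (so a half turn about z gives the same grasp; the last joint's range is limited). The gripper opens to 85 mm and grips with 20 to 120 N. Pads are 22 mm wide; open, the fingers measure 114 mm over their backs; the gripper's body (76 mm by 85 mm) begins 54 mm behind the grasp point. The pads swing forward as they close: fully open they stand 13 mm farther back than shut.
Start: joints at [-1.536, 0.104, 0.097, 1.564, 0, 1.353], TCP at [0.15, -0.581, 0.405] pointing down, gripper open.
Joint ranges: [-2.99, 2.99], [-0.84, 1.86], [-1.1, 1.16], [-1.84, 2.11], [-1.51, 1.56], [-3.14, 3.14]. Speed limits (rad/s): [2.22, 2.22, 2.57, 3.14, 3.14, 3.14].

INTERFACE

Orientations are given as a rotation vector (axis times angle).
In Python, from cell import bot, optics, boxes_of gives the robot as it stands.
- The arm moves only by the tool arm_command, never from a script. Its argument "increments" is a list of rows, each an object of numbers: "jaw": the opening, from 0 (shut) to 1 (fully open); "x", "y", "z": the shift along the tool's x, y, z in units of 50 mm (1.0 is 50 mm); "twist": the turn about the tool's z in units of 8 degrees (1.0 is 8 degrees). In form: [{"jaw": .., "x": .., "y": .., "z": .., "twist": ..}, ...]. A call has 1 to 12 rows; each row shifts and turns the commanded pose from where the row before left it, along the tool's axes as they then stand; what a row does not reach is not made up. A row lasts 1/10 s, in which the tool goes at most 50 mm and 8.59 degrees, less where a joint would pass 70% of its speed; a pose out of reach is approached as far as the arm can. A call is refused whole if a number of a shift passes 1 or a number of a turn 1, either way. A call with a gripper value outside its range is refused whole. The fingers move at their own pace and stop on an object; "force" is the grip in N (left out, the last holds). Time passes only in rows, so rows that do not move let the fingers close. It gives the time, the measured TCP pose, the force, the opening and the grip force at its end, in the units of the state.
- bot.read_state(): the state, without advancing time (a new reading comes with each control period).
- optics.camera(name): name is "scene" or "side" or "wrist"; returns a dict with "color" (400x640x3 uint8, red, green, blue), "depth" (400x640 float32, m along the optical axis (not along the pixel's ray), 0 where there is no reading), "camera_matrix" (3x3 intrinsics, pixels), "rvec" (rotation vector, rad) and "tvec" (3), from world to camera coordinates, as OpenCV has them; the wrist camera has in their place "tool_from_camera" (4x4, takes a point from camera to tool coordinates, whose origin is the TCP and whose axes are the flange's). Camera axes: x right, y down, z forward; pixel columns grow to the right and rows downward; lengths in m; the calibration is good to about 2 mm. A picture is of the moment at which its call begins: read the wrist's pose just before it.
- bot.finish_job(): hands the job in; it is judged then, once.
Trained networks look in a picture, given as the dict that the camera call returned (one of the last four; its "shot" number tells which), for a name from the list of things; names that differ only in an ending like _2 or _b are one class to them, and where a whole thing is asked for, a point or a joint stands for the part that bears it (a point fixed in the world has none). Each returns a list of dicts, best first, with "conf" (0 to 1); they miss things now and then, are a little off and sometimes report something else, mostly with a low value. They report only what shows in the picture. A call takes as long as a camera call.
- boxes_of(picture, query): "xyz" ([x, y, z] in m, in world coordinates, good to about 4 mm: the middle of the surface that is visible of it).
The state is a dict: "clock": time; "joint_positions": joint angles; "qd": joint speeds; "effort": joint torques, N m; "eef_pos": TCP position; "tcp_rot": TCP orientation; "contact_force": force on the tool from outside, world axes, zero at the start; "torque": the same for the moment, N m; "gripper_width": finger opening in m; "grasp_force": force on a finger pad.
Only numpy, scipy, OpenCV 4.12 (cv2) and the standard library are available. Lean on these libraries where they do the work, as an engineer would, in place of code of your own. Each camera call takes 0.05 s, during which the arm holds its last target. There are 200 camera calls.

## Working session

There is one attempt and no reset: what is moved stays moved. The work goes in short steps, Python scripts to look and compute and a tool call to move; the robot and the scene stay as the last step left them, time stands still between calls to the robot, and variables do not carry over. Pictures are saved under pics/ and viewed, at most 10 in all, crops included, and the job is handed in when it is done.

Besides the shell and the picture viewer there is one more tool, called after "Request:" as name([rows], argument=value, ...), one row to a line, values as JSON. arm_command: Moves the arm, as the interface text tells. Its arguments: {"type":"object","properties":{"increments":{"type":"array"},"force":{"type":"number"}},"required":["increments"]}

```bash
ls; mkdir -p pics; cat > h.py <<'E'
import numpy as np, cv2
from cell import bot, optics, boxes_of
def world(p):
    K=p["camera_matrix"];d=p["depth"];v,u=np.mgrid[:400,:640]
    c=np.stack([(u-K[0,2])/K[0,0]*d,(v-K[1,2])/K[1,1]*d,d],-1)
    if "rvec" in p:
        R=cv2.Rodrigues(np.array(p["rvec"],float))[0]; w=(c-np.array(p["tvec"]).ravel())@R
    else:
        s=p["state"];R=cv2.Rodrigues(np.array(s["tcp_rot"],float))[0];T=np.array(p["tool_from_camera"])
        w=(c@T[:3,:3].T+T[:3,3])@R.T+np.array(s["eef_pos"])
    w[d==0]=np.nan
    return w
def cam(n,save=None):
    s=bot.read_state();p=optics.camera(n);p["state"]=s
    if save: cv2.imwrite(save,p["color"][...,::-1])
    return p
E
python3 - <<'E'
from h import *
s=bot.read_state();print(s)
for n in("scene","side"):
    p=cam(n,f"pics/{n}.png");np.savez(f"{n}.npz",c=p["color"],w=world(p))
    for q in("oil_ring_centre","small_ring_centre","drain_rack","bearing_housing"):
        print(n,q,[(np.round(b["xyz"],4),round(b["conf"],2)) for b in boxes_of(p,q)])
a=cv2.imread("pics/scene.png");b=cv2.imread("pics/side.png")
cv2.imwrite("pics/both.png",cv2.resize(np.vstack([a,b]),(480*1,600)))
E
```

```text
pics
{'clock': 0.0, 'joint_positions': array([-1.53570804e+00,  1.04705275e-01,  9.64244250e-02,  1.56391514e+00,
        4.36137946e-05,  1.35311841e+00]), 'qd': array([ 0.00048649, -0.00065096, -0.00098862, -0.00016209,  0.00027343,
        0.0001262 ]), 'effort': array([-1.26710420e-04, -5.56936669e+01,  5.03648543e+01,  1.72319653e-02,
       -4.53886032e-04,  1.83466562e-05]), 'eef_pos': array([ 0.15007334, -0.58080572,  0.40389399]), 'tcp_rot': array([-3.11515741e+00, -3.95812866e-01, -2.68544771e-04]), 'contact_force': array([ 0.17565297, -0.35907708,  0.10005568]), 'torque': array([ 0.00989974, -0.0014134 ,  0.01659698]), 'grasp_force': 0.0, 'gripper_width': 0.08534014338006797}
scene oil_ring_centre [(array([0.4411, 0.1667, 0.1092]), 0.65), (array([0.4204, 0.2561, 0.0045]), 0.15)]
scene small_ring_centre [(array([0.4238, 0.259 , 0.0811]), 0.94)]
scene drain_rack [(array([0.4205, 0.2552, 0.0061]), 0.72)]
scene bearing_housing [(array([ 0.5022, -0.1204,  0.0235]), 0.94)]
side oil_ring_centre [(array([0.4552, 0.1709, 0.1103]), 0.56), (array([0.4277, 0.28  , 0.0051]), 0.47)]
side small_ring_centre [(array([0.4322, 0.2623, 0.0836]), 0.67)]
side drain_rack [(array([0.4284, 0.2788, 0.0046]), 0.95), (array([0.4544, 0.1702, 0.1085]), 0.68)]
side bearing_housing [(array([ 0.4372, -0.2078,  0.0542]), 0.89)]
```

View pics/scene.png

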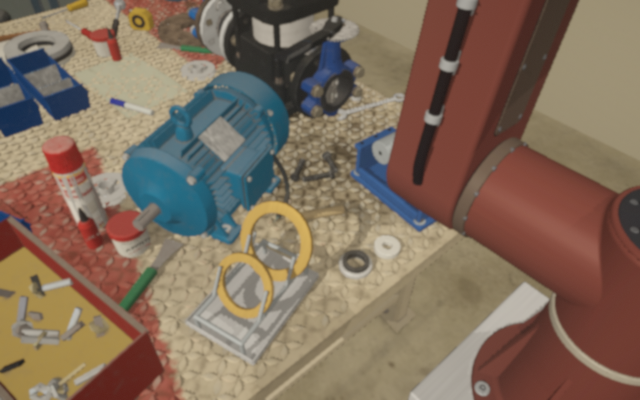

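View pics/side.png

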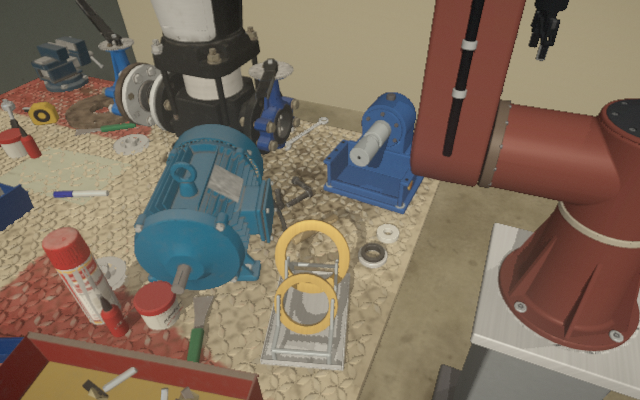

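The scene view shows the large ring at about (278,240), the small one at (245,285) and the rack at (255,300). The side view shows the shaft's free end at about (362,150) on the blue housing (375,165), and the large ring at (312,255). Next I fit the geometry from the depth clouds.

```bash
python3 - <<'E'
import numpy as np,cv2
from scipy.optimize import least_squares
for n in("scene","side"):
    f=np.load(n+".npz");c=f["c"];w=f["w"];hsv=cv2.cvtColor(c,cv2.COLOR_RGB2HSV)
    h,s,v=hsv[...,0],hsv[...,1],hsv[...,2]
    for nm,ctr,Ro in(("big",(.445,.168,.11),.07),("small",(.428,.26,.082),.055)):
        m=(h>12)&(h<30)&(s>120)&(v>120)&(np.linalg.norm(w-np.array(ctr),axis=-1)<Ro+.02)
        P=w[m]; P=P[P[:,2]>.05]
        for _ in range(4):
            o=P.mean(0);N=np.linalg.svd(P-o)[2][2]; d=(P-o)@N; P=P[abs(d)<max(.004,0.5*np.std(d)*3)]
        o=P.mean(0);U,S,V=np.linalg.svd(P-o);q=(P-o)@V[:2].T;N=V[2]*np.sign(V[2][1])
        R1=Ro-(.02 if Ro>.06 else .015)
        fun=lambda p:np.r_[np.maximum(np.hypot(*(q-p).T)-Ro,0),np.maximum(R1-np.hypot(*(q-p).T),0)]
        r=least_squares(fun,[0,0]); cc=o+r.x@V[:2]
        print(n,nm,len(P),"c",cc.round(4),"N",N.round(3),"lean",np.degrees(np.arcsin(N[2])).round(1),"top",P[:,2].max().round(4), "std",((P-o)@N).std().round(4))
    # housing
    near=(abs(w[...,0]-.46)<.2)&(abs(w[...,1]+.2)<.2)
    gr=near&(s<70)&(w[...,2]>.12)&(w[...,2]<.19)&(c.max(-1)>80)
    P=w[gr]; print(n,"shaft pts",len(P),P.mean(0).round(3),P.min(0).round(3),P.max(0).round(3))
    bl=near&(h>95)&(h<125)&(s>120)&(w[...,2]>.01);P=w[bl];print("blue",len(P),P.min(0).round(3),P.max(0).round(3))
    t=P[(P[:,2]>.08)&(P[:,2]<.1)][:,:2].astype(np.float32); print("wall rect",cv2.minAreaRect(t))
    np.save(n+"_shaft.npy",w[gr])
    im=c.copy();im[gr]=[255,0,0];cv2.imwrite(f"pics/{n}_m.png",cv2.resize(im[80:240,280:480],None,fx=2,fy=2)[...,::-1])
E
```

```text
scene big 1216 c [0.4434 0.1926 0.1254] N [-0.176  0.194  0.965] lean 74.8 top 0.1515 std 0.006
scene small 800 c [0.4251 0.265  0.077 ] N [-0.268  0.818  0.509] lean 30.6 top 0.1254 std 0.0013
scene shaft pts 455 [ 0.457 -0.086  0.159] [ 0.436 -0.132  0.127] [ 0.48  -0.077  0.176]
blue 1680 [ 0.348 -0.219  0.01 ] [ 0.56  -0.099  0.093]
wall rect ((0.5479019284248352, -0.16792595386505127), (0.10201731324195862, 0.017083976417779922), 85.45462799072266)
side big 1068 c [0.4466 0.1956 0.1227] N [-0.106  0.21   0.972] lean 76.4 top 0.1485 std 0.0066
side small 759 c [0.4271 0.2671 0.0751] N [-0.267  0.821  0.505] lean 30.3 top 0.1232 std 0.0013
side shaft pts 1084 [ 0.451 -0.133  0.161] [ 0.392 -0.299  0.121] [ 0.508 -0.075  0.19 ]
blue 4092 [ 0.342 -0.297  0.01 ] [ 0.56  -0.099  0.209]
wall rect ((0.4495237469673157, -0.19768565893173218), (0.1781655251979828, 0.21110275387763977), 86.24604034423828)
```

View pics/side_m.png

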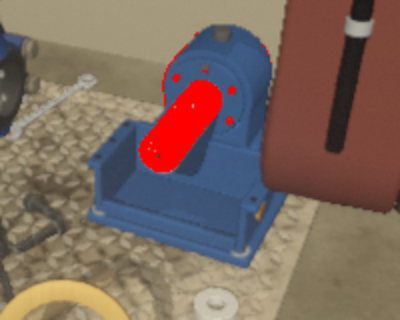

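The red mask in the crop covers the shaft well, from about (155,155) to (210,95), along with a few bolts. Rack yaw comes from the small ring. Next I fit the big ring and the shaft.

```bash
python3 - <<'E'
import numpy as np,cv2
from scipy.optimize import least_squares
for n,N in(("scene",(-.268,.818,.509)),("side",(-.267,.821,.505))):
    N=np.array(N);N/=np.linalg.norm(N)
    f=np.load(n+".npz");c=f["c"];w=f["w"];hsv=cv2.cvtColor(c,cv2.COLOR_RGB2HSV)
    h,s,v=hsv[...,0],hsv[...,1],hsv[...,2]
    m=(h>12)&(h<30)&(s>120)&(v>120)&(np.linalg.norm(w-np.array((.445,.168,.11)),axis=-1)<.095)&(w[...,2]>.05)
    P=w[m];d=P@N;hh,e=np.histogram(d,bins=np.arange(d.min(),d.max(),.003));k=e[hh.argmax()]+.0015
    P=P[abs(d-k)<.006]
    for _ in range(4):
        o=P.mean(0);N2=np.linalg.svd(P-o)[2][2];N2*=np.sign(N2[1]);dd=(P-o)@N2;P=P[abs(dd)<.003]
    up=np.array([0,0,1])-N2*N2[2];up/=np.linalg.norm(up);e1=np.cross(up,N2);B=np.array([e1,up])
    o=P.mean(0);q=(P-o)@B.T
    r=least_squares(lambda p:np.r_[np.maximum(np.hypot(*(q-p).T)-.07,0),np.maximum(.05-np.hypot(*(q-p).T),0)],[0,-.03])
    cc=o+r.x@B-N2*.005
    print(n,len(P),"N",N2.round(3),"centre",cc.round(4),"top",(cc+.07*up).round(4),"maxz",P[:,2].max().round(4))
    P=np.load(n+"_shaft.npy");P=P[(P[:,1]>-.20)&(abs(P[:,0]-.452)<.045)]
    def res(p,P=P): # axis x = a+b*(y+.13), z=p2
        x=p[0]+p[1]*(P[:,1]+.13); return np.hypot((P[:,0]-x)*np.cos(np.arctan(p[1])),P[:,2]-.15-p[2])-.024
    ycap=P[:,1].max();Q=P[P[:,1]<np.percentile(P[:,1],97)-.006] if n=="side" else P
    r=least_squares(lambda p:res(p,Q),[.452,-.1,0],loss="soft_l1",f_scale=.002);p=r.x
    print(n,"shaft",p.round(4),"maxy",np.percentile(P[:,1],[50,90,97,99.5]).round(4))
    rr=res(p)
    for y in np.arange(-.2,-.07,.005):
        k=(P[:,1]>=y)&(P[:,1]<y+.005)
        if k.sum()>4: print(round(y+.0025,4),k.sum(),(1e3*np.median(rr[k])).round(1),end=" | ")
    print()
E
```

```text
scene 1559 N [-0.258  0.797  0.546] centre [0.4554 0.1734 0.0918] top [0.4672 0.137  0.1505] maxz 0.1532
scene shaft [4.550e-01 1.158e-01 3.000e-04] maxy [-0.081  -0.079  -0.0781 -0.0774]
-0.1225 5 0.2 | -0.1175 5 0.3 | -0.1125 11 -0.1 | -0.1075 13 -0.4 | -0.1025 16 -0.5 | -0.0975 21 -0.4 | -0.0925 27 0.6 | -0.0875 33 0.1 | -0.0825 192 -6.3 | -0.0775 130 -6.1 | 
side 1420 N [-0.257  0.796  0.547] centre [0.4568 0.1751 0.0905] top [0.4686 0.1387 0.1491] maxz 0.1522
side shaft [ 0.4576  0.0604 -0.001 ] maxy [-0.1113 -0.078  -0.0768 -0.0755]
-0.1975 24 0.5 | -0.1925 21 0.1 | -0.1875 28 0.2 | -0.1825 25 0.0 | -0.1775 30 0.2 | -0.1725 26 -0.1 | -0.1675 23 0.1 | -0.1625 24 0.3 | -0.1575 29 0.4 | -0.1525 83 -1.7 | -0.1475 25 -5.3 | -0.1425 9 -4.9 | -0.1325 11 -0.1 | -0.1275 33 0.2 | -0.1225 29 0.1 | -0.1175 30 0.2 | -0.1125 27 0.0 | -0.1075 31 0.3 | -0.1025 26 0.2 | -0.0975 31 0.2 | -0.0925 29 0.3 | -0.0875 33 0.0 | -0.0825 74 -2.3 | -0.0775 237 -6.8 |
```

The groove shows in the side depth at world y ≈ -0.145, which agrees with the free end minus 65 mm. The shaft axis direction is about (0.063, 0.998). The large ring's top is at about (0.468, 0.138, 0.150), with the rack yawed about 18°. Moving over it now.

Request:
arm_command([
  {"jaw":1,"x":0.5,"y":-0.27,"z":-0.08},
  {"jaw":1,"x":0.5,"y":-0.27,"z":-0.08},
  {"jaw":1,"x":0.5,"y":-0.27,"z":-0.08},
  {"jaw":1,"x":0.5,"y":-0.27,"z":-0.08},
  {"jaw":1,"x":0.5,"y":-0.27,"z":-0.08},
  {"jaw":1,"x":0.5,"y":-0.27,"z":-0.08},
  {"jaw":1,"x":0.5,"y":-0.27,"z":-0.08},
  {"jaw":1,"x":0.5,"y":-0.27,"z":-0.08},
  {"jaw":1,"x":0.5,"y":-0.27,"z":-0.08},
  {"jaw":1,"x":0.5,"y":-0.27,"z":-0.08},
  {"jaw":1,"x":0.5,"y":-0.27,"z":-0.08},
  {"jaw":1,"x":0.5,"y":-0.27,"z":-0.08},
], force=30)

```text
schema error: expected keys jaw, x, y, z, twist
```

Request:
arm_command([
  {"jaw":1,"x":0.5,"y":-0.27,"z":-0.08,"twist":0},
  {"jaw":1,"x":0.5,"y":-0.27,"z":-0.08,"twist":0},
  {"jaw":1,"x":0.5,"y":-0.27,"z":-0.08,"twist":0},
  {"jaw":1,"x":0.5,"y":-0.27,"z":-0.08,"twist":0},
  {"jaw":1,"x":0.5,"y":-0.27,"z":-0.08,"twist":0},
  {"jaw":1,"x":0.5,"y":-0.27,"z":-0.08,"twist":0},
  {"jaw":1,"x":0.5,"y":-0.27,"z":-0.08,"twist":0},
  {"jaw":1,"x":0.5,"y":-0.27,"z":-0.08,"twist":0},
  {"jaw":1,"x":0.5,"y":-0.27,"z":-0.08,"twist":0},
  {"jaw":1,"x":0.5,"y":-0.27,"z":-0.08,"twist":0},
  {"jaw":1,"x":0.5,"y":-0.27,"z":-0.08,"twist":0},
  {"jaw":1,"x":0.5,"y":-0.27,"z":-0.08,"twist":0},
], force=30)

```text
clock: 1.7
eef_pos: [0.4008, -0.3481, 0.453]
tcp_rot: [3.116, 0.396, 0.0]
contact_force: [0.3, -0.4, 0.1]
gripper_width: 0.0854
grasp_force: 0.0
```

Request:
arm_command([
  {"jaw":1,"x":0.31,"y":-0.75,"z":0.09,"twist":0},
  {"jaw":1,"x":0.31,"y":-0.75,"z":0.09,"twist":0},
  {"jaw":1,"x":0.31,"y":-0.75,"z":0.09,"twist":0},
  {"jaw":1,"x":0.31,"y":-0.75,"z":0.09,"twist":0},
  {"jaw":1,"x":0.31,"y":-0.75,"z":0.09,"twist":0},
  {"jaw":1,"x":0.31,"y":-0.75,"z":0.09,"twist":0},
  {"jaw":1,"x":0.31,"y":-0.75,"z":0.09,"twist":0},
  {"jaw":1,"x":0.31,"y":-0.75,"z":0.09,"twist":0},
  {"jaw":1,"x":0.31,"y":-0.75,"z":0.09,"twist":0},
  {"jaw":1,"x":0.31,"y":-0.75,"z":0.09,"twist":0},
  {"jaw":1,"x":0.31,"y":-0.75,"z":0.09,"twist":0},
  {"jaw":1,"x":0.31,"y":-0.75,"z":0.09,"twist":-0.43},
])

```text
clock: 2.9
eef_pos: [0.4675, 0.1349, 0.3987]
tcp_rot: [3.103, 0.49, 0.001]
contact_force: [1.3, -1.1, 0.6]
gripper_width: 0.0853
grasp_force: 0.0
```

```bash
python3 - <<'E'
from h import *
p=cam("wrist","pics/w1.png");w=world(p);s=p["state"];print(s["eef_pos"],s["tcp_rot"],s["clock"])
print(np.array(p["tool_from_camera"]).round(3))
hsv=cv2.cvtColor(p["color"],cv2.COLOR_RGB2HSV);h,S,v=[hsv[...,i] for i in range(3)]
m=(h>12)&(h<32)&(S>110)&(v>90)&(np.linalg.norm(w-np.array((.456,.174,.09)),axis=-1)<.09)&(w[...,2]>.06)
P=w[m];print(len(P),P.min(0),P.max(0))
k=P[:,2]>P[:,2].max()-.006;print("top pts",k.sum(),P[k].mean(0))
N0=np.array([-.265,.815,.515]);
for _ in range(1):
    d=P@N0;hh,e=np.histogram(d,bins=np.arange(d.min(),d.max(),.002));print(hh)
R=cv2.Rodrigues(np.array(s["tcp_rot"],float))[0];print(R.round(4))
np.save("w1P.npy",P)
E
```

```text
[0.4674601 0.1349408 0.3987253] [3.10287639e+00 4.90109677e-01 1.21848186e-03] 2.9
[[ 0.    -0.963 -0.271  0.069]
 [ 1.     0.    -0.    -0.   ]
 [ 0.    -0.271  0.963  0.033]
 [ 0.     0.     0.     1.   ]]
7793 [0.38875523 0.12987525 0.06002926] [0.52422815 0.26314972 0.15008679]
top pts 1016 [0.46845971 0.14204073 0.14640977]
[ 207  359  486  509 1075 2630  879    2    6    3    0    0    0    0
    0    0    0    0    0    0    0    0    0    0    0    0    0    0
    0    0    0    0    0    0    0    0   25  315  322  318  326]
[[ 9.513e-01  3.082e-01  8.000e-04]
 [ 3.082e-01 -9.513e-01 -1.000e-04]
 [ 7.000e-04  4.000e-04 -1.000e+00]]
```

View pics/w1.png

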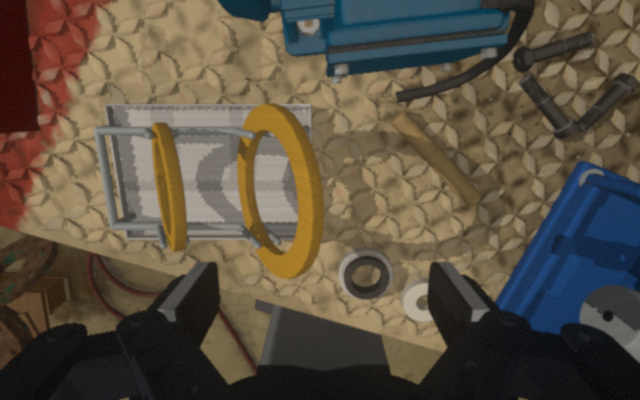

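The wrist view shows the large ring at about (280,190) between the open fingers, and the small ring at (170,185). I'll fit the ring as a solid.

```bash
cat > fit.py <<'E'
import numpy as np
from scipy.optimize import least_squares
def ringfit(P,c0,yaw0,lean0,f=.0015):
    def nrm(a,b): return np.array([-np.sin(a)*np.cos(b),np.cos(a)*np.cos(b),np.sin(b)])
    def sdf(p):
        n=nrm(p[3],p[4]);d=P-p[:3];h=d@n;r=np.linalg.norm(d-h[:,None]*n,axis=1)
        qx=abs(r-.06)-.01;qz=abs(h)-.005
        return np.hypot(np.maximum(qx,0),np.maximum(qz,0))+np.minimum(np.maximum(qx,qz),0)
    r=least_squares(sdf,[*c0,yaw0,lean0],loss="soft_l1",f_scale=f,x_scale=[.01]*3+[.1]*2)
    return r.x[:3],np.degrees(r.x[3:]),np.median(abs(sdf(r.x)))
E
python3 - <<'E'
import numpy as np
from fit import ringfit
P=np.load("w1P.npy");N0=np.array([-.265,.815,.515]);d=P@N0;P=P[d<d.min()+.025]
c,a,e=ringfit(P[::3],[.456,.174,.09],.31,.55);print(c.round(4),a,e)
y,l=np.radians(a);Nh=np.array([-np.sin(y),np.cos(y)])
t=c.copy();t[:2]-=Nh*.07*np.sin(l);t[2]+=.07*np.cos(l);print("top",t, "grasp xy",t[:2]+Nh*.0033,"highest",t[2]+.005*np.sin(l))
E
```

```text
[0.4567 0.1752 0.0883] [17.89943764 33.13123091] 0.00025688112906576636
top [0.46842357 0.13882515 0.14688313] grasp xy [0.46740932 0.14196542] highest 0.14961592550839234
```

Request:
arm_command([
  {"jaw":1,"x":0.04,"y":-0.14,"z":0.35,"twist":0},
  {"jaw":0.7,"x":0,"y":0,"z":0.35,"twist":0},
  {"jaw":0.5,"x":0,"y":0,"z":0.35,"twist":0},
  {"jaw":0.4,"x":0,"y":0,"z":0.35,"twist":0},
  {"jaw":0.35,"x":0,"y":0,"z":0.34,"twist":0},
  {"jaw":0.3,"x":0,"y":0,"z":0,"twist":0},
  {"jaw":0.3,"x":0,"y":0,"z":0,"twist":0},
], force=30)

```text
clock: 3.65
eef_pos: [0.4673, 0.1404, 0.3121]
tcp_rot: [3.103, 0.489, -0.0]
contact_force: [0.2, -0.5, 0.2]
gripper_width: 0.0253
grasp_force: 0.0
```

```bash
python3 - <<'E'
from h import *
p=cam("wrist","pics/w2.png");s=p["state"];print(s["eef_pos"],s["gripper_width"],s["contact_force"])
E
```

```text
[0.46728309 0.14040007 0.31206729] 0.02530318296513125 [ 0.22953718 -0.51850779  0.18255186]
```

View pics/w2.png

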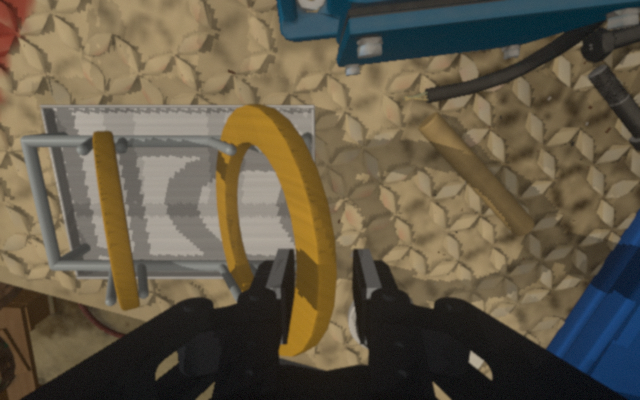

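The ring rim at about (310,280) sits between the pads, with the left pad nearer. I'll shift 1.5 mm and close.

Request:
arm_command([
  {"jaw":0.3,"x":0.01,"y":-0.04,"z":0,"twist":0},
  {"jaw":0,"x":0,"y":0,"z":0,"twist":0},
  {"jaw":0,"x":0,"y":0,"z":0,"twist":0},
  {"jaw":0,"x":0,"y":0,"z":0,"twist":0},
  {"jaw":0,"x":0,"y":0,"z":0,"twist":0},
], force=30)

```text
clock: 4.2
eef_pos: [0.4675, 0.1425, 0.3124]
tcp_rot: [3.103, 0.489, 0.002]
contact_force: [-0.4, 0.2, 5.0]
gripper_width: 0.0141
grasp_force: 27.9
```

Request:
arm_command([
  {"jaw":0,"x":0,"y":0.12,"z":-0.2,"twist":0},
  {"jaw":0,"x":0,"y":0.12,"z":-0.2,"twist":0},
  {"jaw":0,"x":0,"y":0.12,"z":-0.2,"twist":0},
  {"jaw":0,"x":0,"y":0.12,"z":-0.2,"twist":0},
], force=30)

```text
clock: 4.6
eef_pos: [0.4739, 0.1199, 0.3506]
tcp_rot: [-3.101, -0.49, 0.005]
contact_force: [-1.6, 3.6, -5.8]
gripper_width: 0.0129
grasp_force: 28.6
```

Request:
arm_command([
  {"jaw":0,"x":0,"y":0.12,"z":-0.2,"twist":0},
  {"jaw":0,"x":0,"y":0.12,"z":-0.2,"twist":0},
  {"jaw":0,"x":0,"y":0.12,"z":-0.2,"twist":0},
  {"jaw":0,"x":0,"y":0.12,"z":-0.2,"twist":0},
  {"jaw":0,"x":0,"y":0.12,"z":-0.2,"twist":0},
  {"jaw":0,"x":0,"y":0.06,"z":-0.2,"twist":0},
  {"jaw":0,"x":0,"y":0,"z":-0.2,"twist":0},
  {"jaw":0,"x":0,"y":0,"z":0,"twist":0},
  {"jaw":0,"x":0,"y":0,"z":0,"twist":0},
], force=30)

```text
clock: 5.5
eef_pos: [0.4847, 0.0884, 0.4217]
tcp_rot: [3.103, 0.49, 0.0]
contact_force: [0.4, 0.1, -5.5]
gripper_width: 0.0088
grasp_force: 29.1
```

```bash
cat > ringnow.py <<'E'
from h import *
from fit import ringfit
import sys
def look(n,save=None,yaw=.31):
    p=cam(n,save);w=world(p);s=p["state"];e=np.array(s["eef_pos"]);print(n,s["clock"],e.round(4),s["gripper_width"],s["contact_force"].round(1))
    hsv=cv2.cvtColor(p["color"],cv2.COLOR_RGB2HSV);h,S,v=[hsv[...,i] for i in range(3)]
    g=e-[0,0,.232]
    m=(h>12)&(h<32)&(S>110)&(v>90)&(np.linalg.norm(w-g,axis=-1)<.085)
    P=w[m];print(len(P))
    if len(P)>100:
        c,a,err=ringfit(P[::2],g,yaw,.1);print("centre",c.round(4),"rel TCP",(c-e).round(4),"yaw/lean",a.round(1),err.round(5))
    return p,w
E
python3 - <<'E'
from ringnow import look
for n in("side","scene","wrist"): look(n,f"pics/r3{n}.png")
E
```

```text
side 5.5 [0.4847 0.0884 0.4217] 0.008798979419914253 [ 0.4  0.1 -5.5]
1753
centre [0.4844 0.0903 0.1838] rel TCP [-0.0004  0.0018 -0.238 ] yaw/lean [18.4  2.9] 0.00125
scene 5.55 [0.4846 0.0885 0.4213] 0.008396164145565972 [-0.3  1.1 -6.2]
1924
centre [0.483  0.0886 0.1846] rel TCP [-1.600e-03  2.000e-04 -2.367e-01] yaw/lean [16.6  2.5] 0.00132
wrist 5.6 [0.4846 0.0885 0.4211] 0.00889871622871334 [ 0.9 -0.1 -5.7]
5233
centre [0.4859 0.0818 0.1816] rel TCP [ 0.0013 -0.0066 -0.2395] yaw/lean [19.2 -6.6] 0.00036
```

View pics/r3side.png

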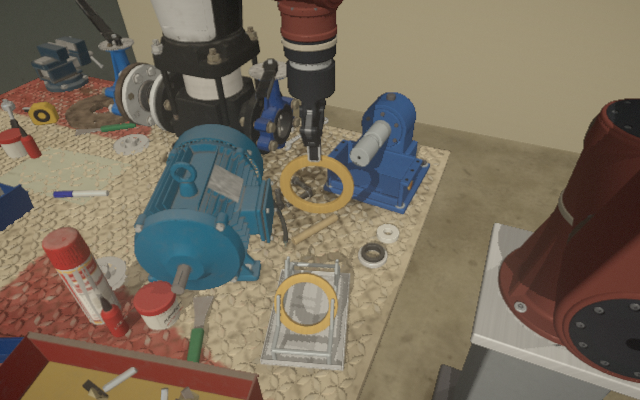

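The ring hangs upright at about (317,183), and the small ring is still in its slot at (306,303). Next I twist square to the shaft and line up in front of its free end.

Request:
arm_command([
  {"jaw":0,"x":0,"y":0,"z":0,"twist":0.5},
  {"jaw":0,"x":0,"y":0,"z":0,"twist":0.8},
  {"jaw":0,"x":0,"y":0,"z":0,"twist":0.8},
  {"jaw":0,"x":0,"y":0,"z":0,"twist":0.6},
  {"jaw":0,"x":-0.04,"y":0.2,"z":0,"twist":0},
  {"jaw":0,"x":-0.05,"y":0.35,"z":0.1,"twist":0},
  {"jaw":0,"x":-0.05,"y":0.35,"z":0.12,"twist":0},
  {"jaw":0,"x":-0.05,"y":0.35,"z":0.14,"twist":0},
  {"jaw":0,"x":-0.04,"y":0.3,"z":0.14,"twist":0},
  {"jaw":0,"x":-0.04,"y":0.24,"z":0.13,"twist":0},
  {"jaw":0,"x":0,"y":0,"z":0,"twist":0},
], force=50)

```text
clock: 6.75
eef_pos: [0.465, -0.0015, 0.389]
tcp_rot: [3.14, -0.101, -0.003]
contact_force: [-0.3, 0.5, -5.8]
gripper_width: 0.008
grasp_force: 51.2
```

```bash
python3 - <<'E'
from ringnow import *
for n in("side","scene","wrist"): p,w=look(n,f"pics/r4{n}.png",-.06); 
print(cv2.Rodrigues(p["state"]["tcp_rot"])[0].round(3))
E
```

```text
side 6.75 [ 0.465  -0.0015  0.389 ] 0.007977771734745811 [-0.3  0.5 -5.8]
1368
centre [4.648e-01 2.000e-04 1.510e-01] rel TCP [-2.00e-04  1.70e-03 -2.38e-01] yaw/lean [-7.9  0.5] 0.00132
scene 6.8 [ 0.4652 -0.0008  0.3897] 0.0076212740283452115 [ 0.5  2.  -4.7]
1480
centre [4.641e-01 4.000e-04 1.532e-01] rel TCP [-0.0011  0.0012 -0.2365] yaw/lean [-5.8  3.1] 0.00136
wrist 6.85 [ 4.654e-01 -3.000e-04  3.902e-01] 0.007544114965928615 [ 0.7 -0.7 -5.4]
5113
centre [ 0.4641 -0.0084  0.1508] rel TCP [-0.0013 -0.0081 -0.2394] yaw/lean [-2.4 -7.9] 0.00037
[[ 0.998 -0.064 -0.   ]
 [-0.064 -0.998  0.   ]
 [-0.    -0.    -1.   ]]
```

View pics/r4wrist.png

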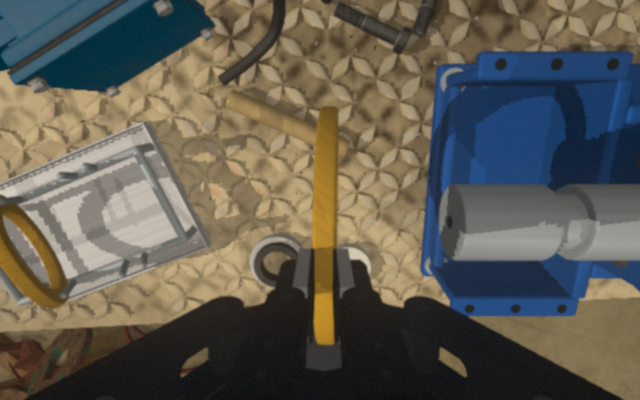

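The wrist view shows the ring edge-on at column 325, and the shaft from 445 to 640 with its groove clearly visible at about column 575. I'll measure the shaft and groove in this frame.

```bash
python3 - <<'E'
from ringnow import *
from scipy.optimize import least_squares
p=cam("wrist");w=world(p);c=p["color"];S=cv2.cvtColor(c,cv2.COLOR_RGB2HSV)[...,1]
m=(S<60)&(w[...,2]>.125)&(w[...,2]<.19)&(w[...,1]<-.08)&(w[...,1]>-.25)&(abs(w[...,0]-.456)<.03)
P=w[m]
f=lambda q,P:np.hypot((P[:,0]-q[0]-q[1]*(P[:,1]+.13))*np.cos(np.arctan(q[1])),P[:,2]-.15-q[2])-.024
r=least_squares(lambda q:f(q,P),[.457,.06,0],loss="soft_l1",f_scale=.001);print(len(P),r.x,P[:,1].max())
rr=f(r.x,P);top=abs(P[:,0]-r.x[0]-r.x[1]*(P[:,1]+.13))<.01
for y in np.arange(-.2,-.07,.004):
    k=top&(P[:,1]>=y)&(P[:,1]<y+.004)
    if k.sum()>4: print(round(y+.002,3),(1e3*np.median(rr[k])).round(1),end=" | ")
E
```

```text
13370 [ 0.45619922  0.06299847 -0.00266625] -0.08000102476161823
-0.178 0.1 | -0.174 0.3 | -0.17 0.3 | -0.166 0.2 | -0.162 0.3 | -0.158 0.2 | -0.154 -1.1 | -0.15 -5.4 | -0.146 -5.5 | -0.142 -5.5 | -0.138 -5.4 | -0.134 0.0 | -0.13 0.2 | -0.126 0.3 | -0.122 0.3 | -0.118 0.3 | -0.114 0.3 | -0.11 0.3 | -0.106 0.3 | -0.102 0.3 | -0.098 0.3 | -0.094 0.2 | -0.09 0.3 | -0.086 0.3 | -0.082 0.0 |
```

Request:
arm_command([
  {"jaw":0,"x":0,"y":0.15,"z":0,"twist":0},
  {"jaw":0,"x":0,"y":0.25,"z":0,"twist":0},
  {"jaw":0,"x":0,"y":0.25,"z":0,"twist":0},
  {"jaw":0,"x":0,"y":0.25,"z":0,"twist":0},
  {"jaw":0,"x":0,"y":0.25,"z":0,"twist":0},
  {"jaw":0,"x":0,"y":0.25,"z":0,"twist":0},
  {"jaw":0,"x":0,"y":0.25,"z":0,"twist":0},
  {"jaw":0,"x":0,"y":0.2,"z":0,"twist":0},
], force=50)

```text
clock: 7.75
eef_pos: [0.4595, -0.0938, 0.3902]
tcp_rot: [3.14, -0.102, -0.0]
contact_force: [-0.1, -0.8, -5.6]
gripper_width: 0.0074
grasp_force: 51.4
```

Request:
arm_command([
  {"jaw":0,"x":0,"y":0.2,"z":0,"twist":0},
  {"jaw":0,"x":0,"y":0.2,"z":0,"twist":0},
  {"jaw":0,"x":0,"y":0.2,"z":0,"twist":0},
  {"jaw":0,"x":0,"y":0.2,"z":0,"twist":0},
  {"jaw":0,"x":0,"y":0.15,"z":0,"twist":0},
  {"jaw":0,"x":0,"y":0.08,"z":0,"twist":0},
  {"jaw":0,"x":0,"y":0,"z":0,"twist":0},
  {"jaw":0,"x":0,"y":0,"z":0,"twist":0},
  {"jaw":0,"x":0,"y":0,"z":0,"twist":0},
], force=50)

```text
clock: 8.65
eef_pos: [0.4563, -0.1436, 0.3902]
tcp_rot: [-3.14, 0.1, -0.0]
contact_force: [-0.1, -0.1, -5.9]
gripper_width: 0.0075
grasp_force: 51.4
```

```bash
python3 - <<'E'
from ringnow import *
for n in("side","wrist"): p,w=look(n,f"pics/r5{n}.png",-.06)
E
```

```text
side 8.65 [ 0.4563 -0.1436  0.3902] 0.007502217866055315 [-0.1 -0.1 -5.9]
985
centre [ 0.4562 -0.1414  0.1519] rel TCP [-1.000e-04  2.200e-03 -2.383e-01] yaw/lean [-8.   0.3] 0.00124
wrist 8.7 [ 0.4563 -0.1436  0.3902] 0.0076182351847498084 [ 0.4 -0.7 -5.3]
4921
centre [ 0.4553 -0.1453  0.1503] rel TCP [-0.001  -0.0018 -0.2399] yaw/lean [-3.1 -1. ] 0.00035
```

View pics/r5wrist.png

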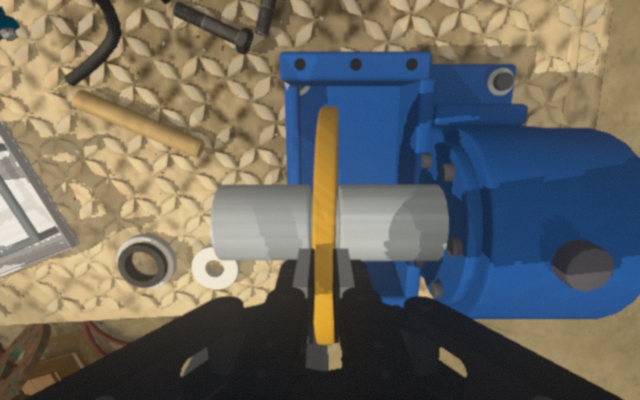

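The ring is round the shaft at about column 325, over the groove. Lowering it now while watching force.

Request:
arm_command([
  {"jaw":0,"x":0,"y":0.01,"z":0.12,"twist":0},
  {"jaw":0,"x":0,"y":0.01,"z":0.12,"twist":0},
  {"jaw":0,"x":0,"y":0,"z":0.12,"twist":0},
  {"jaw":0,"x":0,"y":0,"z":0.1,"twist":0},
  {"jaw":0,"x":0,"y":0,"z":0.04,"twist":0},
  {"jaw":0,"x":0,"y":0,"z":0.04,"twist":0},
  {"jaw":0,"x":0,"y":0,"z":0,"twist":0},
])

```text
clock: 9.45
eef_pos: [0.4562, -0.1449, 0.363]
tcp_rot: [3.14, -0.101, -0.0]
contact_force: [-0.5, 0.2, -6.0]
gripper_width: 0.0073
grasp_force: 51.4
```

Request:
arm_command([
  {"jaw":0,"x":0,"y":0,"z":0.03,"twist":0},
  {"jaw":0,"x":0,"y":0,"z":0.03,"twist":0},
  {"jaw":0,"x":0,"y":0,"z":0,"twist":0},
])

```text
clock: 9.75
eef_pos: [0.4562, -0.1449, 0.3601]
tcp_rot: [3.14, -0.101, -0.0]
contact_force: [0.7, -0.4, -5.5]
gripper_width: 0.0075
grasp_force: 51.4
```

Request:
arm_command([
  {"jaw":0,"x":0,"y":0,"z":0.03,"twist":0},
  {"jaw":0,"x":0,"y":0,"z":0,"twist":0},
])

```text
clock: 9.95
eef_pos: [0.4562, -0.1449, 0.3585]
tcp_rot: [-3.14, 0.101, 0.0]
contact_force: [-0.2, -0.0, -5.4]
gripper_width: 0.0079
grasp_force: 51.4
```

Request:
arm_command([
  {"jaw":0,"x":0,"y":0,"z":0.02,"twist":0},
  {"jaw":0,"x":0,"y":0,"z":0,"twist":0},
])

```text
clock: 10.15
eef_pos: [0.4562, -0.1449, 0.3576]
tcp_rot: [3.14, -0.101, -0.0]
contact_force: [-0.0, 0.1, -4.7]
gripper_width: 0.0079
grasp_force: 51.4
```

Request:
arm_command([
  {"jaw":0,"x":0,"y":0,"z":0.02,"twist":0},
  {"jaw":0,"x":0,"y":0,"z":0,"twist":0},
])

```text
clock: 10.35
eef_pos: [0.4562, -0.1449, 0.3566]
tcp_rot: [-3.14, 0.101, 0.0]
contact_force: [0.1, 0.5, -5.5]
gripper_width: 0.0079
grasp_force: 51.4
```

Request:
arm_command([
  {"jaw":0,"x":0,"y":0,"z":0.02,"twist":0},
  {"jaw":0,"x":0,"y":0,"z":0,"twist":0},
])

```text
clock: 10.55
eef_pos: [0.4562, -0.1449, 0.3557]
tcp_rot: [3.14, -0.101, 0.0]
contact_force: [0.3, -0.3, -5.6]
gripper_width: 0.0077
grasp_force: 51.4
```

Request:
arm_command([
  {"jaw":0,"x":0,"y":0,"z":0.02,"twist":0},
  {"jaw":0,"x":0,"y":0,"z":0,"twist":0},
])

```text
clock: 10.75
eef_pos: [0.4562, -0.1449, 0.3554]
tcp_rot: [3.139, -0.101, 0.001]
contact_force: [-1.6, 0.8, 1.6]
gripper_width: 0.0077
grasp_force: 52.2
```

Request:
arm_command([
  {"jaw":0,"x":0,"y":0,"z":0.02,"twist":0},
  {"jaw":0,"x":0,"y":0,"z":0,"twist":0},
])

```text
clock: 10.95
eef_pos: [0.4563, -0.1449, 0.3552]
tcp_rot: [3.139, -0.101, 0.002]
contact_force: [-2.8, 2.0, 8.2]
gripper_width: 0.0077
grasp_force: 53.1
```

Contact comes about 33-34 mm below the start height, which is groove depth. Releasing gently.

Request:
arm_command([
  {"jaw":0.15,"x":0,"y":0,"z":-0.02,"twist":0},
  {"jaw":0.3,"x":0,"y":0,"z":0,"twist":0},
  {"jaw":0.35,"x":0,"y":0,"z":0,"twist":0},
  {"jaw":0.35,"x":0,"y":0,"z":0,"twist":0},
  {"jaw":0.35,"x":0,"y":0,"z":0,"twist":0},
])

```text
clock: 11.45
eef_pos: [0.4562, -0.1449, 0.3546]
tcp_rot: [3.14, -0.101, -0.0]
contact_force: [0.7, -0.2, -0.3]
gripper_width: 0.0297
grasp_force: 0.0
```

```bash
python3 - <<'E'
from ringnow import *
for n in("side","wrist"): p,w=look(n,f"pics/r6{n}.png",-.06)
E
```

```text
side 11.45 [ 0.4562 -0.1449  0.3546] 0.029730127263775573 [ 0.7 -0.2 -0.3]
1031
centre [ 0.4565 -0.1449  0.1176] rel TCP [ 0.0003  0.     -0.237 ] yaw/lean [-3.7  0.1] 0.00084
wrist 11.5 [ 0.4562 -0.1449  0.3546] 0.029793311841897246 [ 0.2 -0.8  0.9]
4986
centre [ 0.4551 -0.1446  0.1154] rel TCP [-0.0011  0.0003 -0.2392] yaw/lean [-4.1  1.3] 0.00032
```

View pics/r6wrist.png

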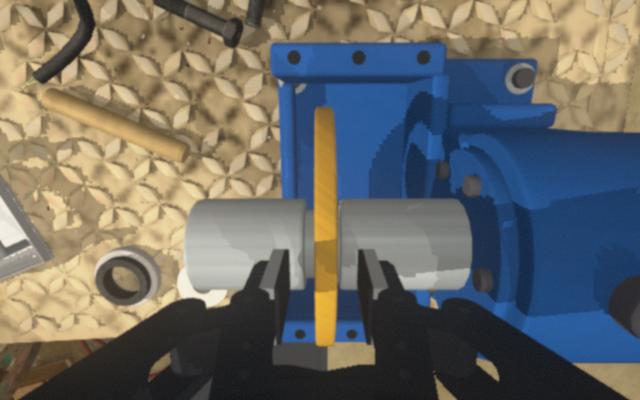

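The ring hangs free in the groove at column 325, with the pads clear on both sides. I'll retreat straight up and check once more.

Request:
arm_command([
  {"jaw":0.35,"x":0,"y":0,"z":-0.2,"twist":0},
  {"jaw":0.35,"x":0,"y":0,"z":-0.4,"twist":0},
  {"jaw":0.35,"x":0,"y":0,"z":-0.6,"twist":0},
  {"jaw":0.35,"x":0,"y":0,"z":-0.6,"twist":0},
  {"jaw":0.35,"x":0,"y":0,"z":0,"twist":0},
  {"jaw":0.35,"x":0,"y":0,"z":0,"twist":0},
  {"jaw":0.35,"x":0,"y":0,"z":0,"twist":0},
  {"jaw":0.35,"x":0,"y":0,"z":0,"twist":0},
  {"jaw":0.35,"x":0,"y":0,"z":0,"twist":0},
])

```text
clock: 12.45
eef_pos: [0.4561, -0.1448, 0.4439]
tcp_rot: [-3.139, 0.101, 0.002]
contact_force: [0.3, 0.3, 0.4]
gripper_width: 0.0299
grasp_force: 0.0
```

```bash
python3 - <<'E'
from h import *
from fit import ringfit
p=cam("side");w=world(p);hsv=cv2.cvtColor(p["color"],cv2.COLOR_RGB2HSV);h,S,v=[hsv[...,i] for i in range(3)]
m=(h>12)&(h<32)&(S>110)&(v>90)&(np.linalg.norm(w-np.array([.456,-.145,.118]),axis=-1)<.085)
print(m.sum(),ringfit(w[m],[.456,-.145,.118],-.06,0))
print([(b["xyz"],b["conf"]) for b in boxes_of(p,"small_ring_centre")])
print(bot.finish_job())
E
```

```text
1108 (array([ 0.45635548, -0.14505893,  0.11734087]), array([-3.67982721,  0.04738873]), np.float64(0.0008812924361885936))
[([0.4302, 0.2648, 0.0824], 0.78)]
the job is handed in; nothing more can be done
None
```

The job is handed in with no verdict returned: the larger ring hangs released in the shaft groove, its centre measured about 117 mm above the bench and square to the shaft, and the smaller ring is still in its slot.

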